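# Put the lidded spice tins back in their tray

## Robot

A 6-joint arm with a two-finger parallel gripper is mounted at the origin on the work surface. World frame = base frame: x ahead of the robot, y to its left, z up, the work surface at z = 0. Lengths are in m, angles in rad, forces in N, time in s.
With the tool pointing down it reaches from about 0.35 to 0.875 m from the base axis. Payload 4.2 kg.
Tool frame: the origin (TCP) lies between the finger pads; the fingertips stand 19 mm ahead of it and the grasp point (between the pads) is the TCP; z points along the fingers, y is the line along which they close (so a half turn about z gives the same grasp; the last joint's range is limited). The gripper opens to 87 mm and grips with 3 to 60 N. Pads are 19 mm wide; open, the fingers measure 117 mm over their backs; the gripper's body (75 mm by 190 mm) begins 51 mm behind the grasp point.
Start: joints at [-0.968, 0.385, 0.008, 0, -1.194, -0.259], TCP at [0.211, -0.588, 0.242] pointing down, gripper open.
Joint ranges: [-3.14, 3.14], [-1.21, 2.06], [-1.07, 1.41], [-3.16, 2.05], [-2.99, -0.16], [-3.1, 3.1]. Speed limits (rad/s): [2.79, 2.79, 3.14, 3.14, 3.14, 3.14].

## Interface

Orientations are given as a rotation vector (axis times angle).
In Python, from rig import monitor, optics, arm, models gives the robot as it stands.
- The arm moves only by the shell command python3 -m pendant 'ROWS'. ROWS is JSON, a list of rows, each a list of 3 entries, a list of its own where there are three numbers: the shift along the tool's x, y, z in units of 40 mm (1.0 is 40 mm), then the turn, a rotation vector about the tool's x, y, z in units of 5 degrees (1.0 is 5 degrees), then the opening, from 0 (shut) to 1 (fully open). In form: [[[tx, ty, tz], [ax, ay, az], fingers], ...]. A call has exactly 10 rows; each row shifts and turns the commanded pose from where the row before left it, along the tool's axes as they then stand; what a row does not reach is not made up. A row lasts 1/12 s, in which the tool goes at most 41.7 mm and 7.16 degrees, less where a joint would pass 70% of its speed; a pose out of reach is approached as far as the arm can. A call is refused whole if a number of a shift passes 1 or a number of a turn 1, either way. A call with a gripper value outside its range is refused whole. The fingers move at their own pace and stop on an object; the grip force is fixed at half the most. Time passes only in rows, so rows that do not move let the fingers close, or fill a call up. It gives the time, the measured TCP pose, the force, the opening and the grip force at its end, in the units of the state.
- monitor.sense(): the state, without advancing time (a new reading comes with each control period).
- optics.snapshot(name): name is "scene" or "top" or "wrist"; returns (picture, depth): 420x560x3 uint8, red, green, blue; 420x560 float32, m along the optical axis (not along the pixel's ray), 0 where there is no reading.
- optics.camera_info(name): a dict with "vfov" (degrees; the focal length in pixels is half the picture's height over the tangent of half this angle, whatever the lens; pixels are square), "cx", "cy" (the principal point, pixels), "extrinsics" (4x4, takes a point from camera to world coordinates). Camera axes: x right, y down, z forward; pixel columns grow to the right and rows downward; lengths in m; the calibration is good to about 2 mm. A picture is of the moment at which its call begins: read the wrist's pose just before it. camera_info takes no time and is no camera call; for the wrist camera it gives the pose at the moment of the call.
- arm.job_done(): hands the job in; it is judged then, once.
Trained networks look in the newest picture that a camera, given by its name, has taken for a name from the list of things; names that differ only in an ending like _2 or _b are one class to them, and where a whole thing is asked for, a point or a joint stands for the part that bears it (a point fixed in the world has none). Each returns a list of dicts, best first, with "conf" (0 to 1); they miss things now and then, are a little off and sometimes report something else, mostly with a low value. They report only what shows in the picture. A call takes as long as a camera call. They do not tell look-alikes from the thing itself.
- models.find_in(camera, query): "bbox" ([left, top, right, bottom] in pixels, round what is visible of it).
The state is a dict: "time_s": time; "joint_positions": joint angles; "dq": joint speeds; "joint_efforts": joint torques, N m; "tcp_pos": TCP position; "orientation": TCP orientation; "ft_force": force on the tool from outside, world axes, zero at the start; "moment": the same for the moment, N m; "gripper_width": finger opening in m; "grip_force": force on a finger pad.
Only numpy, scipy, OpenCV 4.12 (cv2) and the standard library are available. Lean on these libraries where they do the work, as an engineer would, in place of code of your own. Each camera call takes 0.05 s, during which the arm holds its last target. There are 200 camera calls.

## Task

Stand the three lidded steel tins in the rings of the wooden tray, each upright on the tray's floor in the ring that suits its width: the widest tin in the widest ring, the middle one in the middle-sized ring, the narrowest in the narrowest. Leave the two open steel tumblers where they stand, and let no tin or tumbler fall over.

Things in the scene. Friction and masses are not known exactly. Their poses are not given: they have to be found in the camera images.
- tin_wide: the widest of three round steel tins with a flat closed lid and a small black knob: diameter 64 mm, 95 mm high to the lid's flat top, the knob (14 mm across) 8 mm more, about 250 g. Stands upright on the step. Origin: centre of the underside; z up along its axis.
- tin_middle: the middle-sized one of three round steel tins with a flat closed lid and a small black knob: diameter 48 mm, 83 mm high to the lid's flat top, the knob (14 mm across) 8 mm more, about 180 g. Stands upright on the step. Origin: centre of the underside; z up along its axis.
- tin_narrow: the narrowest of three round steel tins with a flat closed lid and a small black knob: diameter 34 mm, 71 mm high to the lid's flat top, the knob (14 mm across) 8 mm more, about 100 g. Stands upright on the step. Origin: centre of the underside; z up along its axis.
- tumbler_wide: open steel drinking tumbler without lid, about as big as the wide tin: 64 mm across the rim, slightly narrower at the foot, 92 mm high. It does not belong in the tray. Origin: centre of the underside; z up.
- tumbler_middle: open steel drinking tumbler without lid, about as big as the middle tin: 48 mm across the rim, slightly narrower at the foot, 80 mm high. It does not belong in the tray. Origin: centre of the underside; z up.
- ring_wide: the widest of three low metal rings fixed on the tray's floor: inside diameter 84 mm, wall 3 mm, 15 mm high; belongs to the wide tin. Origin: ring centre at the level of the tray's floor (8 mm above the step), which is what a tin inside it stands on.
- ring_middle: the middle-sized one of three low metal rings fixed on the tray's floor: inside diameter 66 mm, wall 3 mm, 15 mm high; belongs to the middle tin. Origin: ring centre at the level of the tray's floor (8 mm above the step), which is what a tin inside it stands on.
- ring_narrow: the narrowest of three low metal rings fixed on the tray's floor: inside diameter 52 mm, wall 3 mm, 15 mm high; belongs to the narrow tin. Origin: ring centre at the level of the tray's floor (8 mm above the step), which is what a tin inside it stands on.
- tray: low wooden tray, 124 mm (its x) by 324 mm (its y), fixed to the step; floor 8 mm thick, rims 20 mm high on the long sides and 26 mm at the ends, above the step. The three rings stand in a row along its y axis, 100 mm apart, the middle place at the tray's centre, in an order that changes. Origin: centre of the underside.
There are look-alikes about, which are no part of the job. What is shaped like the tin_middle but purple is not meant.

How it is judged:
By the outcome, as a careful person would: the job done as asked, in the order asked, and still so for the second after the job is handed in, with the robot touching nothing.
It also fails if it takes over 106 s, if anything falls off the work surface, if the arm or the gripper's body presses on something with over 40 N, if the wrist force passes 120 N, or if a joint passes its speed limit or range.

## Working session

There is one attempt and no reset: what is moved stays moved. The work goes in short steps, Python scripts to look and compute and a shell command to move; the robot and the scene stay as the last step left them, time stands still between calls to the robot, and variables do not carry over. Pictures are saved under pics/ and viewed, at most 14 in all, crops included, and the job is handed in when it is done.

```bash
mkdir -p pics; ls; python3 - <<'E'
from rig import monitor, optics, arm, models
import cv2,numpy as np
s=monitor.sense(); print(s['time_s'],s['tcp_pos'],s['orientation'],s['gripper_width'])
for n in ['scene','top']:
    p,d=optics.snapshot(n); cv2.imwrite(f'pics/{n}0.png',p[:,:,::-1]); np.save(f'pics/{n}0.npy',d)
    i=optics.camera_info(n); print(n,i['vfov'],i['cx'],i['cy'],np.round(i['extrinsics'],3).tolist())
E
```

```text
pics
0.0 [ 0.21052036 -0.58787979  0.24044336] [ 0.53700991 -3.0949148  -0.00338701] 0.08720330125065302
scene 54.219230496965885 281.33730461274564 216.85245140876356 [[-0.509, 0.501, -0.7, 1.119], [0.861, 0.305, -0.408, 0.388], [0.009, -0.81, -0.586, 0.562], [0.0, 0.0, 0.0, 1.0]]
top 46.13454825688129 280.62772612000805 218.76114753676052 [[0.016, -0.992, 0.126, 0.394], [-0.999, -0.019, -0.026, 0.013], [0.029, -0.125, -0.992, 0.888], [0.0, 0.0, 0.0, 1.0]]
```

View pics/scene0.png

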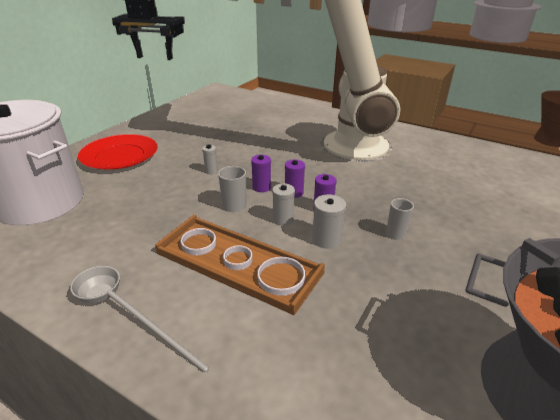

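View pics/top0.png

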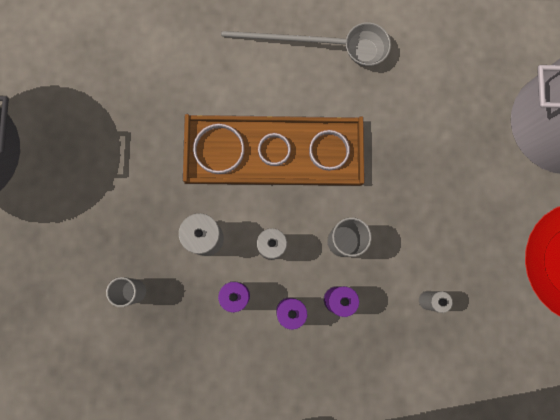

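The top view shows the wide tin at (199,233), the middle tin at (271,243) and the narrow tin at (441,302). The rings are at (218,148) wide, (275,149) narrow and (329,150) middle, and the tumblers at (350,237) and (121,292). Three purple look-alikes stand nearby.

```bash
cat > h.py <<'E'
import numpy as np
from rig import optics
def cloud(d,i):
    f=d.shape[0]/2/np.tan(np.radians(i['vfov'])/2); v,u=np.indices(d.shape)
    P=np.stack([(u-i['cx'])/f*d,(v-i['cy'])/f*d,d],-1); E=np.array(i['extrinsics'])
    return P@E[:3,:3].T+E[:3,3]
def circ(p):
    import cv2
    A=np.c_[2*p,np.ones(len(p))]; s=np.linalg.lstsq(A,(p**2).sum(1),rcond=None)[0]
    return s[:2],np.sqrt(s[2]+s[:2]@s[:2])
E
python3 - <<'E'
from h import *
import cv2
d=np.load('pics/top0.npy'); P=cloud(d,optics.camera_info('top'))
z=P[...,2]; t=P[195:205,60:420]; print('step z',np.median(P[200:210,100:170,2]),np.median(P[80:100,200:350,2]),np.median(P[340:370,200:400,2]), 'trayfloor',np.median(P[145:155,245:255,2]))
step=np.median(P[200:210,100:170,2])
for n,(u,v),r,h in [('wide',(199,233),28,.095),('mid',(271,243),24,.083),('narrow',(441,302),22,.071),('tumW',(350,237),28,.092),('tumM',(121,292),24,.080),('pur1',(233,297),24,.083),('pur2',(292,314),24,.083),('pur3',(344,302),24,.083)]:
    q=P[v-r:v+r,u-r:u+r].reshape(-1,3); q=q[np.abs(q[:,2]-step-h)<.005]
    c,rad=cv2.minEnclosingCircle((q[:,:2]*1000).astype(np.float32)); print(n,np.round(c,1),round(rad,1),len(q),np.median(q[:,2])-step, 'mean',np.round(q[:,:2].mean(0)*1000,1))
for n,(u,v),r in [('Rw',(218,148),28),('Rn',(275,149),22),('Rm',(329,150),24)]:
    q=P[v-r:v+r,u-r:u+r].reshape(-1,3); q=q[np.abs(q[:,2]-step-.023)<.004]
    c0,rad=cv2.minEnclosingCircle((q[:,:2]*1000).astype(np.float32)); c,r2=circ(q[:,:2]*1000)
    print(n,np.round(c0,1),round(rad,1),len(q),'fit',np.round(c,1),r2)
E
```

```text
step z -6.510287194627651e-05 -0.00021103157898783031 -0.0002074880769671883 trayfloor 0.007678132371107871
wide [468.8 124.3] 32.9 1231 0.09539019549916783 mean [468.4 123.8]
mid [455.8   6.4] 24.5 648 0.08323554763806817 mean [455.6   6.7]
narrow [ 364.7 -275.6] 17.6 315 0.07130944998854083 mean [ 364.7 -274.6]
tumW [ 468.2 -123.2] 32.0 254 0.09146409853645221 mean [ 468.2 -124.5]
tumM [373.2 247.6] 24.2 207 0.07919022804564335 mean [372.8 248.2]
pur1 [367.8  66.7] 24.7 689 0.08339036738727545 mean [368.   66.6]
pur2 [342.3 -28. ] 24.7 680 0.08327101235998496 mean [342.5 -27.9]
pur3 [ 363.2 -112.2] 24.7 672 0.08319632048476333 mean [ 363.5 -111.6]
Rw [629.8 104.8] 45.2 279 fit [629.7 104.7] 43.28427645126699
Rn [631.1   5.1] 29.0 170 fit [630.8   5. ] 27.271050292967704
Rm [631.9 -94.6] 36.0 210 fit [631.8 -94.8] 34.20460483535762
```

Measurements agree with the given sizes (step at z=0, tray floor at 8 mm). I'll turn the tool so its y axis lies along world x, then go above the wide tin.

```bash
python3 -m pendant '[[[0,0,0],[0,0,-1],1],[[0,0,0],[0,0,-1],1],[[0,0,0],[0,0,-1],1],[[0,0,0],[0,0,-1],1],[[0,0,0],[0,0,-1],1],[[0,0,0],[0,0,-1],1],[[0,0,0],[0,0,-1],1],[[0,0,0],[0,0,-1],1],[[0,0,0],[0,0,-1],1],[[0,0,0],[0,0,-1],1]]'
python3 -m pendant '[[[0,0,0],[0,0,-1],1],[[0,0,0],[0,0,-1],1],[[0,0,0],[0,0,-1],1],[[0,0,0],[0,0,-1],1],[[0,0,0],[0,0,-0.06],1],[[-0.7,-0.25,0],[0,0,0],1],[[-0.7,-0.25,0],[0,0,0],1],[[-0.7,-0.25,0],[0,0,0],1],[[-0.7,-0.25,0],[0,0,0],1],[[-0.7,-0.25,0],[0,0,0],1]]'
python3 - <<'E'
from rig import monitor
from scipy.spatial.transform import Rotation as R
s=monitor.sense();print(R.from_rotvec(s['orientation']).as_matrix().round(4),s['joint_positions'])
E
```

```text
time_s: 0.93
tcp_pos: [0.2106, -0.5881, 0.2409]
orientation: [-1.8, 2.574, 0.002]
ft_force: [-0.2, 0.0, 1.0]
gripper_width: 0.087
grip_force: 0.0
time_s: 1.77
tcp_pos: [0.2607, -0.447, 0.2412]
orientation: [-2.218, 2.225, 0.001]
ft_force: [0.8, 0.6, -0.1]
gripper_width: 0.0871
grip_force: 0.0
[[-2.9e-03 -1.0e+00 -4.0e-04]
 [-1.0e+00  2.9e-03  6.0e-04]
 [-6.0e-04  4.0e-04 -1.0e+00]] [-7.28901661e-01  2.02294065e-01 -2.52620807e-01 -2.00641899e-04
 -1.11662442e+00  7.26120086e-01]
```

```bash
python3 -m pendant '[[[-0.71,-0.26,0],[0,0,0],1],[[-0.71,-0.26,0],[0,0,0],1],[[-0.71,-0.26,0],[0,0,0],1],[[-0.71,-0.26,0],[0,0,0],1],[[-0.71,-0.26,0],[0,0,0],1],[[-0.71,-0.26,0],[0,0,0],1],[[-0.71,-0.26,0],[0,0,0],1],[[-0.71,-0.26,0],[0,0,0],1],[[-0.71,-0.26,0],[0,0,0],1],[[-0.71,-0.26,0],[0,0,0],1]]'
python3 -m pendant '[[[-0.71,-0.26,0],[0,0,0],1],[[-0.71,-0.26,0],[0,0,0],1],[[-0.71,-0.26,0],[0,0,0],1],[[-0.71,-0.26,0],[0,0,0],1],[[-0.71,-0.26,0],[0,0,0],1],[[-0.71,-0.26,0],[0,0,0],1],[[-0.71,-0.26,0],[0,0,0],1],[[-0.71,-0.26,0],[0,0,0],1],[[-0.71,-0.26,0],[0,0,0],1],[[0,0,0],[0,0,0],1]]'
```

```text
time_s: 2.6
tcp_pos: [0.3647, -0.163, 0.2416]
orientation: [-2.218, 2.224, -0.0]
ft_force: [0.7, 1.3, 0.5]
gripper_width: 0.087
grip_force: 0.0
time_s: 3.43
tcp_pos: [0.4602, 0.0949, 0.2413]
orientation: [-2.222, 2.219, -0.001]
ft_force: [0.1, 0.5, 0.6]
gripper_width: 0.0869
grip_force: 0.0
```

```bash
python3 -m pendant '[[[-0.36,-0.1,0],[0,0,0],1],[[-0.37,-0.11,0],[0,0,0],1],[[0,0,0],[0,0,0],1],[[0,0,0.5],[0,0,0],1],[[0,0,0.5],[0,0,0],1],[[0,0,0.5],[0,0,0],1],[[0,0,0.3],[0,0,0],1],[[0,0,0.2],[0,0,0],1],[[0,0,0],[0,0,0],1],[[0,0,0],[0,0,0],1]]'
python3 - <<'E'
from h import *
import cv2
p,d=optics.snapshot('wrist'); cv2.imwrite('pics/w1.png',p[:,:,::-1]); np.save('pics/w1.npy',d)
P=cloud(d,optics.camera_info('wrist')); q=P[(abs(P[...,2]-.095)<.004)&(np.hypot(P[...,0]-.4688,P[...,1]-.124)<.05)]
print(len(q), cv2.minEnclosingCircle((q[:,:2]*1000).astype(np.float32)))
E
```

```text
time_s: 4.27
tcp_pos: [0.4669, 0.1203, 0.1618]
orientation: [2.221, -2.222, 0.0]
ft_force: [0.7, 0.7, 0.5]
gripper_width: 0.0871
grip_force: 0.0
4880 ((469.57855224609375, 122.95428466796875), 32.637210845947266)
```

View pics/w1.png

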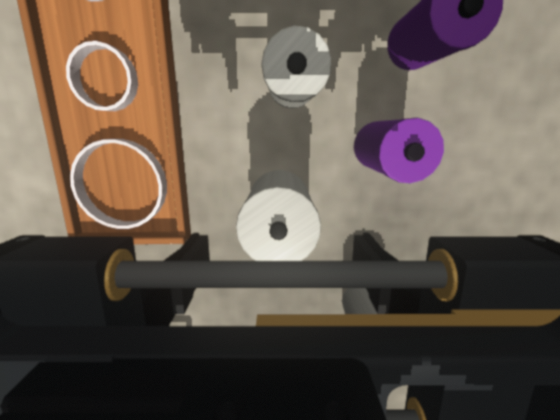

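The wrist view shows the wide tin's lid at (278,228), centred between the fingers (about columns 205 and 355). Descending and gripping.

```bash
python3 -m pendant '[[[-0.08,-0.05,0.3],[0,0,0],1],[[0,0,0.5],[0,0,0],1],[[0,0,0.5],[0,0,0],1],[[0,0,0.5],[0,0,0],1],[[0,0,0.3],[0,0,0],1],[[0,0,0.05],[0,0,0],1],[[0,0,0],[0,0,0],1],[[0,0,0],[0,0,0],0],[[0,0,0],[0,0,0],0],[[0,0,0],[0,0,0],0]]'
python3 -m pendant '[[[0,0,0],[0,0,0],0],[[0,0,0],[0,0,0],0],[[0,0,0],[0,0,0],0],[[0,0,0],[0,0,0],0],[[0,0,0],[0,0,0],0],[[0,0,0],[0,0,0],0],[[0,0,0],[0,0,0],0],[[0,0,0],[0,0,0],0],[[0,0,0],[0,0,0],0],[[0,0,0],[0,0,0],0]]'
```

```text
time_s: 5.15
tcp_pos: [0.4694, 0.124, 0.0767]
orientation: [-2.22, 2.219, -0.001]
ft_force: [0.1, 0.8, -0.4]
gripper_width: 0.0743
grip_force: 0.0
time_s: 5.98
tcp_pos: [0.469, 0.1238, 0.0762]
orientation: [-2.221, 2.221, -0.001]
ft_force: [-0.8, 1.2, 6.2]
gripper_width: 0.0636
grip_force: 30.1
```

```bash
python3 -m pendant '[[[0,0,-0.2],[0,0,0],0],[[0,0,-0.4],[0,0,0],0],[[0,0,-0.5],[0,0,0],0],[[0,0,-0.4],[0,0,0],0],[[0.1,-0.4,0],[0,0,0],0],[[0.1,-0.6,0],[0,0,0],0],[[0.1,-0.7,0],[0,0,0],0],[[0.1,-0.8,0],[0,0,0],0],[[0.08,-0.8,0],[0,0,0],0],[[0,-0.5,0],[0,0,0],0]]'
python3 -m pendant '[[[0,-0.2,0],[0,0,0],0],[[0,0,0],[0,0,0],0],[[0,0,0.3],[0,0,0],0],[[0,0,0.3],[0,0,0],0],[[0,0,0.2],[0,0,0],0],[[0,0,0.1],[0,0,0],0],[[0,0,0],[0,0,0],0],[[0,0,0],[0,0,0],0],[[0,0,0],[0,0,0],0],[[0,0,0],[0,0,0],0]]'
```

```text
time_s: 6.82
tcp_pos: [0.6229, 0.1035, 0.1347]
orientation: [2.22, -2.223, -0.0]
ft_force: [1.0, -0.4, -2.7]
gripper_width: 0.0634
grip_force: 30.1
time_s: 7.65
tcp_pos: [0.6291, 0.1046, 0.1003]
orientation: [-2.221, 2.22, -0.001]
ft_force: [1.0, -0.0, -2.7]
gripper_width: 0.0635
grip_force: 30.1
```

```bash
python3 -m pendant '[[[0,0,0.15],[0,0,0],0],[[0,0,0.12],[0,0,0],0],[[0,0,0.07],[0,0,0],0],[[0,0,0.04],[0,0,0],0],[[0,0,0.02],[0,0,0],0],[[0,0,0],[0,0,0],0],[[0,0,0],[0,0,0],0],[[0,0,0],[0,0,0],0],[[0,0,0],[0,0,0],0],[[0,0,0],[0,0,0],0]]'
```

```text
time_s: 8.48
tcp_pos: [0.6282, 0.1042, 0.0843]
orientation: [2.221, -2.22, -0.001]
ft_force: [-5.2, 0.5, 6.2]
gripper_width: 0.0633
grip_force: 30.1
```

Contact with the tray floor at the expected height. I'll release and rise.

```bash
python3 -m pendant '[[[0,0,0],[0,0,0],0.85],[[0,0,0],[0,0,0],0.85],[[0,0,0],[0,0,0],1],[[0,0,0],[0,0,0],1],[[0,0,0],[0,0,0],1],[[0,0,-0.2],[0,0,0],1],[[0,0,-0.5],[0,0,0],1],[[0,0,-0.6],[0,0,0],1],[[0,0,-0.6],[0,0,0],1],[[0,0,-0.6],[0,0,0],1]]'
python3 -m pendant '[[[0.4,0.5,0],[0,0,0],1],[[0.4,0.7,0],[0,0,0],1],[[0.4,0.7,0],[0,0,0],1],[[0.3,0.7,0],[0,0,0],1],[[0.3,0.7,0],[0,0,0],1],[[0.3,0.6,0],[0,0,0],1],[[0.2,0.3,0],[0,0,0],1],[[0.1,0.1,0],[0,0,0],1],[[0,0,0],[0,0,0],1],[[0,0,0],[0,0,0],1]]'
python3 - <<'E'
from h import *
import cv2
p,d=optics.snapshot('wrist')
P=cloud(d,optics.camera_info('wrist')); q=P[(abs(P[...,2]-.083)<.004)&(np.hypot(P[...,0]-.456,P[...,1]-.006)<.04)]
print(len(q), cv2.minEnclosingCircle((q[:,:2]*1000).astype(np.float32)))
q=P[(abs(P[...,2]-.103)<.004)&(np.hypot(P[...,0]-.63,P[...,1]-.105)<.06)]
print(len(q), cv2.minEnclosingCircle((q[:,:2]*1000).astype(np.float32)) if len(q) else 0)
E
```

```text
time_s: 9.32
tcp_pos: [0.6288, 0.1044, 0.1852]
orientation: [-2.221, 2.221, -0.001]
ft_force: [-0.4, 0.8, 0.3]
gripper_width: 0.0868
grip_force: 0.0
time_s: 10.15
tcp_pos: [0.4579, 0.0087, 0.1843]
orientation: [-2.22, 2.22, -0.002]
ft_force: [0.6, -0.3, -0.7]
gripper_width: 0.0866
grip_force: 0.0
2158 ((456.4676818847656, 5.174869060516357), 24.68618392944336)
0 0
```

```bash
python3 -m pendant '[[[0.07,0.04,0.3],[0,0,0],1],[[0,0,0.5],[0,0,0],1],[[0,0,0.6],[0,0,0],1],[[0,0,0.6],[0,0,0],1],[[0,0,0.6],[0,0,0],1],[[0,0,0.3],[0,0,0],1],[[0,0,0.12],[0,0,0],1],[[0,0,0],[0,0,0],0],[[0,0,0],[0,0,0],0],[[0,0,0],[0,0,0],0]]'
python3 -m pendant '[[[0,0,0],[0,0,0],0],[[0,0,0],[0,0,0],0],[[0,0,0],[0,0,0],0],[[0,0,0],[0,0,0],0],[[0,0,0],[0,0,0],0],[[0,0,0],[0,0,0],0],[[0,0,0],[0,0,0],0],[[0,0,0],[0,0,0],0],[[0,0,0],[0,0,0],0],[[0,0,0],[0,0,0],0]]'
```

```text
time_s: 11.03
tcp_pos: [0.4563, 0.0061, 0.0636]
orientation: [-2.22, 2.22, -0.002]
ft_force: [-0.1, 0.3, 1.2]
gripper_width: 0.0741
grip_force: 0.0
time_s: 11.87
tcp_pos: [0.4557, 0.0058, 0.0632]
orientation: [-2.221, 2.22, -0.001]
ft_force: [0.8, 0.0, 5.5]
gripper_width: 0.0474
grip_force: 30.0
```

```bash
python3 -m pendant '[[[0,0,-0.2],[0,0,0],0],[[0,0,-0.4],[0,0,0],0],[[0,0,-0.5],[0,0,0],0],[[0,0,-0.4],[0,0,0],0],[[0.1,-0.5,0],[0,0,0],0],[[0.2,-0.7,0],[0,0,0],0],[[0.4,-0.8,0],[0,0,0],0],[[0.5,-0.8,0],[0,0,0],0],[[0.5,-0.7,0],[0,0,0],0],[[0.4,-0.6,0],[0,0,0],0]]'
python3 -m pendant '[[[0.3,-0.3,0],[0,0,0],0],[[0.11,0,0],[0,0,0],0],[[0,0,0],[0,0,0],0],[[0,0,0.3],[0,0,0],0],[[0,0,0.3],[0,0,0],0],[[0,0,0.2],[0,0,0],0],[[0,0,0.1],[0,0,0],0],[[0,0,0],[0,0,0],0],[[0,0,0],[0,0,0],0],[[0,0,0],[0,0,0],0]]'
```

```text
time_s: 12.7
tcp_pos: [0.6195, -0.0798, 0.1215]
orientation: [2.219, -2.221, -0.004]
ft_force: [0.2, 0.7, -2.5]
gripper_width: 0.0477
grip_force: 30.0
time_s: 13.53
tcp_pos: [0.6315, -0.0946, 0.0872]
orientation: [-2.222, 2.22, -0.001]
ft_force: [1.0, -0.8, -1.9]
gripper_width: 0.0476
grip_force: 30.0
```

Down 16 mm, check, then release and rise.

```bash
python3 -m pendant '[[[0,0,0.15],[0,0,0],0],[[0,0,0.12],[0,0,0],0],[[0,0,0.07],[0,0,0],0],[[0,0,0.04],[0,0,0],0],[[0,0,0.02],[0,0,0],0],[[0,0,0],[0,0,0],0],[[0,0,0],[0,0,0],0],[[0,0,0],[0,0,0],0],[[0,0,0],[0,0,0],0],[[0,0,0],[0,0,0],0]]'
```

```text
time_s: 14.37
tcp_pos: [0.6306, -0.0949, 0.0712]
orientation: [2.221, -2.221, -0.001]
ft_force: [-3.9, 1.0, 5.0]
gripper_width: 0.0474
grip_force: 30.0
```

```bash
python3 -m pendant '[[[0,0,0],[0,0,0],0.8],[[0,0,0],[0,0,0],0.8],[[0,0,0],[0,0,0],1],[[0,0,0],[0,0,0],1],[[0,0,0],[0,0,0],1],[[0,0,-0.3],[0,0,0],1],[[0,0,-0.6],[0,0,0],1],[[0,0,-0.7],[0,0,0],1],[[0,0,-0.7],[0,0,0],1],[[0,0,-0.6],[0,0,0],1]]'
python3 -m pendant '[[[0.3,0.4,0],[0,0,0],1],[[0.5,0.7,0],[0,0,0],1],[[0.5,0.8,0],[0,0,0],1],[[0.5,0.8,0],[0,0,0],1],[[0.5,0.8,0],[0,0,0],1],[[0.5,0.8,0],[0,0,0],1],[[0.5,0.8,0],[0,0,0],1],[[0.5,0.8,0],[0,0,0],1],[[0.5,0.6,0],[0,0,0],1],[[0.2,0.15,0],[0,0,0],1]]'
python3 -m pendant '[[[0,0,0],[0,0,0],1],[[0,0,0.3],[0,0,0],1],[[0,0,0.4],[0,0,0],1],[[0,0,0.4],[0,0,0],1],[[0,0,0.2],[0,0,0],1],[[0,0,0],[0,0,0],1],[[0,0,0],[0,0,0],1],[[0,0,0],[0,0,0],1],[[0,0,0],[0,0,0],1],[[0,0,0],[0,0,0],1]]'
python3 - <<'E'
from h import *
import cv2
p,d=optics.snapshot('wrist')
P=cloud(d,optics.camera_info('wrist')); q=P[(abs(P[...,2]-.071)<.004)&(np.hypot(P[...,0]-.365,P[...,1]+.275)<.04)]
print(len(q), cv2.minEnclosingCircle((q[:,:2]*1000).astype(np.float32)))
E
```

```text
time_s: 15.2
tcp_pos: [0.6317, -0.0949, 0.1899]
orientation: [-2.22, 2.22, -0.004]
ft_force: [-0.1, -0.1, 0.6]
gripper_width: 0.0866
grip_force: 0.0
time_s: 16.03
tcp_pos: [0.3618, -0.2759, 0.1878]
orientation: [-2.218, 2.224, -0.001]
ft_force: [-0.2, 0.0, -0.3]
gripper_width: 0.0872
grip_force: 0.0
time_s: 16.87
tcp_pos: [0.3657, -0.2749, 0.1355]
orientation: [-2.221, 2.221, -0.003]
ft_force: [0.2, 0.3, -0.2]
gripper_width: 0.087
grip_force: 0.0
1339 ((364.6575927734375, -278.1257019042969), 17.593639373779297)
```

```bash
python3 -m pendant '[[[0.04,0.02,0.3],[0,0,0],1],[[0,0,0.5],[0,0,0],1],[[0,0,0.5],[0,0,0],1],[[0,0,0.5],[0,0,0],1],[[0,0,0.25],[0,0,0],1],[[0,0,0.05],[0,0,0],1],[[0,0,0],[0,0,0],0],[[0,0,0],[0,0,0],0],[[0,0,0],[0,0,0],0],[[0,0,0],[0,0,0],0]]'
python3 -m pendant '[[[0,0,0],[0,0,0],0],[[0,0,0],[0,0,0],0],[[0,0,0],[0,0,0],0],[[0,0,0],[0,0,0],0],[[0,0,0],[0,0,0],0],[[0,0,0],[0,0,0],0],[[0,0,0],[0,0,0],0],[[0,0,0],[0,0,0],0],[[0,0,0],[0,0,0],0],[[0,0,0],[0,0,0],0]]'
```

```text
time_s: 17.75
tcp_pos: [0.365, -0.2766, 0.0517]
orientation: [-2.221, 2.221, -0.003]
ft_force: [0.1, -0.3, 0.4]
gripper_width: 0.0684
grip_force: 0.0
time_s: 18.58
tcp_pos: [0.3644, -0.2764, 0.0508]
orientation: [-2.221, 2.221, -0.0]
ft_force: [-0.2, 0.1, 0.8]
gripper_width: 0.0334
grip_force: 30.0
```

```bash
python3 -m pendant '[[[0,0,-0.2],[0,0,0],0],[[0,0,-0.45],[0,0,0],0],[[0,0,-0.6],[0,0,0],0],[[0,0,-0.6],[0,0,0],0],[[0,0,-0.6],[0,0,0],0],[[0,0,-0.5],[0,0,0],0],[[0,0,-0.3],[0,0,0],0],[[-0.2,-0.2,0],[0,0,0],0],[[-0.4,-0.4,0],[0,0,0],0],[[-0.6,-0.5,0],[0,0,0],0]]'
python3 -m pendant '[[[-0.6,-0.6,0],[0,0,0],0],[[-0.6,-0.6,0],[0,0,0],0],[[-0.6,-0.6,0],[0,0,0],0],[[-0.6,-0.6,0],[0,0,0],0],[[-0.6,-0.6,0],[0,0,0],0],[[-0.6,-0.6,0],[0,0,0],0],[[-0.6,-0.6,0],[0,0,0],0],[[-0.6,-0.6,0],[0,0,0],0],[[-0.6,-0.5,0],[0,0,0],0],[[-0.3,-0.2,0],[0,0,0],0]]'
python3 -m pendant '[[[-0.13,-0.06,0],[0,0,0],0],[[0,0,0],[0,0,0],0],[[0,0,0],[0,0,0],0],[[0,0,0],[0,0,0],0],[[0,0,0],[0,0,0],0],[[0,0,0],[0,0,0],0],[[0,0,0],[0,0,0],0],[[0,0,0],[0,0,0],0],[[0,0,0],[0,0,0],0],[[0,0,0],[0,0,0],0]]'
```

```text
time_s: 19.42
tcp_pos: [0.4077, -0.2281, 0.1805]
orientation: [2.217, -2.225, -0.002]
ft_force: [1.4, -1.1, -1.6]
gripper_width: 0.0331
grip_force: 30.0
time_s: 20.25
tcp_pos: [0.6301, 0.0029, 0.1791]
orientation: [2.223, -2.219, -0.001]
ft_force: [0.1, 0.4, -0.7]
gripper_width: 0.0331
grip_force: 30.0
time_s: 21.08
tcp_pos: [0.6307, 0.0047, 0.1808]
orientation: [-2.221, 2.222, -0.0]
ft_force: [0.1, -0.6, -1.3]
gripper_width: 0.0332
grip_force: 30.0
```

```bash
python3 -m pendant '[[[0,0,0.3],[0,0,0],0],[[0,0,0.5],[0,0,0],0],[[0,0,0.6],[0,0,0],0],[[0,0,0.5],[0,0,0],0],[[0,0,0.4],[0,0,0],0],[[0,0,0.25],[0,0,0],0],[[0,0,0.1],[0,0,0],0],[[0,0,0],[0,0,0],0],[[0,0,0],[0,0,0],0],[[0,0,0],[0,0,0],0]]'
python3 -m pendant '[[[0,0,0.15],[0,0,0],0],[[0,0,0.12],[0,0,0],0],[[0,0,0.06],[0,0,0],0],[[0,0,0.04],[0,0,0],0],[[0,0,0.03],[0,0,0],0],[[0,0,0],[0,0,0],0],[[0,0,0],[0,0,0],0],[[0,0,0],[0,0,0],0],[[0,0,0],[0,0,0],0],[[0,0,0],[0,0,0],0]]'
```

```text
time_s: 21.92
tcp_pos: [0.6316, 0.005, 0.0761]
orientation: [-2.22, 2.22, -0.002]
ft_force: [0.5, 0.2, -1.1]
gripper_width: 0.0338
grip_force: 30.0
time_s: 22.75
tcp_pos: [0.6307, 0.0048, 0.0589]
orientation: [2.221, -2.221, 0.0]
ft_force: [-1.5, 0.4, 0.3]
gripper_width: 0.0333
grip_force: 30.0
```

```bash
python3 -m pendant '[[[0,0,0.01],[0,0,0],0],[[0,0,0],[0,0,0],0],[[0,0,0],[0,0,0],0.6],[[0,0,0],[0,0,0],0.7],[[0,0,0],[0,0,0],0.8],[[0,0,0],[0,0,0],0.9],[[0,0,0],[0,0,0],1],[[0,0,0],[0,0,0],1],[[0,0,0],[0,0,0],1],[[0,0,0],[0,0,0],1]]'
python3 -m pendant '[[[0,0,-0.3],[0,0,0],1],[[0,0,-0.6],[0,0,0],1],[[0,0,-0.7],[0,0,0],1],[[0,0,-0.7],[0,0,0],1],[[0,0,-0.7],[0,0,0],1],[[0,0,-0.7],[0,0,0],1],[[0,0.6,0],[0,0,0],1],[[0,0.7,0],[0,0,0],1],[[0,0.7,0],[0,0,0],1],[[0,0.7,0],[0,0,0],1]]'
python3 -m pendant '[[[0.6,0.5,0],[0,0,0],1],[[0.7,0.4,0],[0,0,0],1],[[0.7,0.2,0],[0,0,0],1],[[0.7,0.2,0],[0,0,0],1],[[0.7,0,0],[0,0,0],1],[[0.7,0,0],[0,0,0],1],[[0.7,0,0],[0,0,0],1],[[0.7,0,0],[0,0,0],1],[[0.7,0,0],[0,0,0],1],[[0,0,0],[0,0,0],1]]'
python3 - <<'E'
from h import *
import cv2
p,d=optics.snapshot('top'); q,_=optics.snapshot('scene')
cv2.imwrite('pics/top9.png',p[:,:,::-1]); cv2.imwrite('pics/scene9.png',q[:,:,::-1])
P=cloud(d,optics.camera_info('top'))
for n,c,h in [('w',(.63,.105),.103),('n',(.631,.005),.079),('m',(.632,-.095),.091),('tW',(.468,-.123),.092),('tM',(.373,.248),.08)]:
    a=P[(abs(P[...,2]-h)<.004)&(np.hypot(P[...,0]-c[0],P[...,1]-c[1])<.045)]
    print(n,len(a),cv2.minEnclosingCircle((a[:,:2]*1000).astype(np.float32)) if len(a) else 0,np.median(a[:,2]))
E
```

```text
time_s: 23.58
tcp_pos: [0.6307, 0.0048, 0.0583]
orientation: [-2.221, 2.221, -0.0]
ft_force: [0.7, -0.8, -0.7]
gripper_width: 0.0786
grip_force: 0.0
time_s: 24.42
tcp_pos: [0.5215, 0.0047, 0.2073]
orientation: [-2.22, 2.221, -0.001]
ft_force: [-0.4, 0.8, -0.4]
gripper_width: 0.0872
grip_force: 0.0
time_s: 25.25
tcp_pos: [0.4707, -0.2468, 0.2072]
orientation: [2.217, -2.226, 0.003]
ft_force: [0.5, 0.2, 0.2]
gripper_width: 0.0869
grip_force: 0.0
w 1161 ((627.399658203125, 104.53718566894531), 32.944923400878906) 0.10324542832109918
n 282 ((629.9500732421875, 4.41225004196167), 17.858867645263672) 0.07912047378552317
m 0 0 nan
tW 55 ((471.14801025390625, -99.36915588378906), 19.766908645629883) 0.09163434336150933
tM 194 ((372.5367736816406, 247.52732849121094), 24.093666076660156) 0.07946887147040332
  return _methods._mean(a, axis=axis, dtype=dtype,
  ret = ret.dtype.type(ret / rcount)
```

View pics/top9.png

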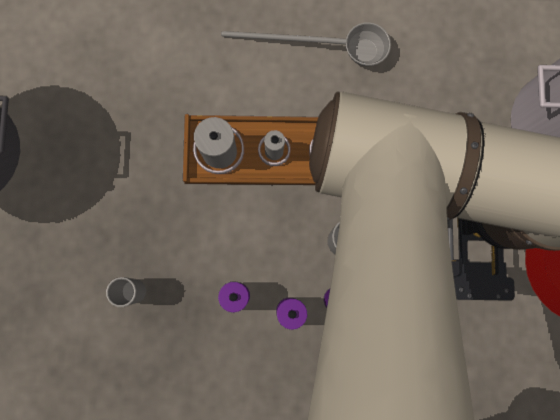

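View pics/scene9.png

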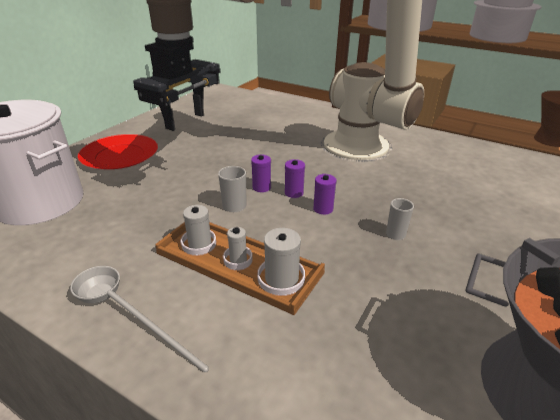

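The scene view shows all three tins upright in their own rings: middle at (197,228), narrow at (236,245) and wide at (282,260). Both tumblers, at (232,189) and (400,218), haven't moved. The arm is clear, so I'll hand in.

```bash
python3 -c "
from rig import arm; print(arm.job_done())"
```

```text
the job is handed in; nothing more can be done
None
```

All three tins stand upright in their matching rings and both tumblers are where they were; the job was handed in at about 25 s, with the middle tin checked by eye in the scene view because the arm hid it from the top camera.

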